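# Cock the spring striker of the marking jig

### The arm

A 6-joint arm with a two-finger parallel gripper is mounted at the origin on a cart in front of the work surface, level with it; the furniture and walls round the work are solid. World frame = base frame: x ahead of the robot, y to its left, z up, the work surface at z = 0. Lengths are in m, angles in rad, forces in N, time in s.
With the tool pointing down it reaches from about 0.25 to 0.725 m from the base axis. Payload 4 kg.
Tool frame: the origin (TCP) lies at the very end of the fingers, on their centre line; the grasp point (between the pads) lies 19 mm behind it; z points along the fingers, y is the line along which they close (so a half turn about z gives the same grasp; the last joint's range is limited). The gripper opens to 85 mm and grips with 20 to 120 N. Pads are 22 mm wide; open, the fingers measure 114 mm over their backs; the gripper's body (76 mm by 85 mm) begins 54 mm behind the grasp point. The pads swing forward as they close: fully open they stand 13 mm farther back than shut.
Start: joints at [1.288, 0.241, 0.005, 1.335, 0, 1.571], TCP at [0.14, 0.48, 0.231] pointing down, gripper open.
Joint ranges: [-2.72, 2.72], [-1.05, 1.87], [-1.09, 1.28], [-1.99, 2.15], [-1.42, 1.44], [-3.14, 3.14]. Speed limits (rad/s): [2.79, 2.79, 3.14, 3.14, 3.14, 3.14].

### API

Orientations are given as a unit quaternion [x, y, z, w].
In Python, from workcell import bot gives the robot as it stands.
- The arm moves only by the tool carry_out, never from a script. Its argument "increments" is one flat list of numbers, 5 for each row, row after row: the finger opening in cm, from 0 to 8.54, then the shift along the tool's x, y, z in cm, then the turn about the tool's z in rad. A call has exactly 5 rows; each row shifts and turns the commanded pose from where the row before left it, along the tool's axes as they then stand; what a row does not reach is not made up. A row lasts 1/8 s, in which the tool goes at most 62.5 mm and 10.7 degrees, less where a joint would pass 70% of its speed; a pose out of reach is approached as far as the arm can. A call with a gripper value outside its range is refused whole. The fingers move at their own pace and stop on an object; the grip force is fixed at half the most. Time passes only in rows, so rows that do not move let the fingers close, or fill a call up. It gives the time, the measured TCP pose, the force, the opening and the grip force at its end, in the units of the state.
- bot.get_obs(): the state, without advancing time (a new reading comes with each control period).
- bot.camera(name): name is "scene" or "top"; returns a dict with "pixels" (420x560x3 uint8, blue, green, red), "range_z" (420x560 float32, m along the optical axis (not along the pixel's ray), 0 where there is no reading), "mtx" (3x3 intrinsics, pixels), "eye" and "attitude" of the camera in the world. Camera axes: x right, y down, z forward; pixel columns grow to the right and rows downward; lengths in m; the calibration is good to about 2 mm. A picture is of the moment at which its call begins.
- bot.job_done(): hands the job in; it is judged then, once.
Trained networks look in a picture, given as the dict that the camera call returned (one of the last four; its "shot" number tells which), for a name from the list of things; names that differ only in an ending like _2 or _b are one class to them, and where a whole thing is asked for, a point or a joint stands for the part that bears it (a point fixed in the world has none). Each returns a list of dicts, best first, with "p" (0 to 1); they miss things now and then, are a little off and sometimes report something else, mostly with a low value. They report only what shows in the picture. A call takes as long as a camera call.
- bot.find_in(picture, name): "xyz" ([x, y, z] in m, in the coordinates of the camera as it stood for that picture, good to about 4 mm: the middle of the surface that is visible of it).
- bot.regions_of(picture, name): "mask" (420x560 bool, what is visible of it).
- bot.place_of(picture, name): "xyz" ([x, y, z] in m, in the coordinates of the camera as it stood for that picture, good to about 4 mm: a listed point, or the origin of a listed thing).
The state is a dict: "clock": time; "joint_pos": joint angles; "joint_vel": joint speeds; "tau": joint torques, N m; "eef_pos": TCP position; "tool_rot": TCP orientation; "ft_force": force on the tool from outside, world axes, zero at the start; "ft_torque": the same for the moment, N m; "grip_width": finger opening in m; "grasp_force": force on a finger pad.
Only numpy, scipy, OpenCV 4.12 (cv2) and the standard library are available. Lean on these libraries where they do the work, as an engineer would, in place of code of your own. Each camera call takes 0.05 s, during which the arm holds its last target. There are 200 camera calls.

### The job

Cock the spring striker of the marking jig so that it is ready to punch the block in its bed: draw the blue arm back by its red handle past the brass hook, press the arm fully down so that its catch pin sits behind the hook, and ease it forward until the hook alone holds it, then let go. The catch is a hair trigger: feel for it and load it gently, keep hold until it carries the arm, never let the arm snap or drop forward or force the hook over, and leave the block and the other things where they are.

Things in the scene. Friction and masses are not known exactly. Their poses are not given: they have to be found in the camera images.
- jig: Plywood base board 260 x 250 x 18 mm, fixed on the table; carries the striker. Origin: on the arm's vertical pivot axis, at table height; z up. The board spans x -200 to +60, y -60 to +190 mm in this frame. From above, the arm points from the pivot along (cos a, sin a) of this frame, a = 2.172 rad + striker_swing: about -x when cocked, where drawing back means towards -y.
- slot_mid (a point): Middle of the catch's slot, on the top face of the board (jig frame: x -150, y +12, z 18 mm); axes as the jig's. The catch is clamped up to 16 mm from here along y (differs each time, not measured): a steel bracket with a tipping brass hook, 30 mm wide, top edge 33 mm above this point; on its +y side a yellow pedal 30 x 36 mm, which fires the striker if pushed down.
- pin (a point): Middle of the catch pin, a level steel pin 6 mm thick and 26 mm long under the arm, 150 mm from the pivot axis. The hook's face leans in the draw direction, so under load it draws the pin down and keeps it. Arm up: the pin passes over the hook with 3 mm to spare. Arm fully down: its top lies 1 to 2 mm below the hook's edge; when only partly down it slips off and fires.
- striker_swing (a joint): Swing of the blue arm about the pivot, rad: 0 at rest, grows as drawn back (counter-clockwise from above), stop at 1.2. A spring pulls it home with 7 N at the handle at rest, 11 N cocked. The hook holds it at 0.79 to 1.05, as the catch is clamped. It gives about 4 mm (at the handle) as it takes the load, and stands about 3 N more push at the handle than the spring; beyond that, or if the arm is let drop on to it, it trips.
- striker_blade (a joint): How far the arm is pressed down, rad, about a level axis at the pivot, 70 mm above the table: 0 = up, stop at 0.075 = fully down (handle 13 mm lower). A light spring, 1 to 2 N at the handle, lifts it. Up while it is drawn past the hook (1.12 of swing is always past), fully down before it is eased forward on to the hook; the spring's pull leaves the hand as the hook takes it.
- handle (a point): On the axis of the red upright handle, 104 mm above the table at rest, 170 mm from the pivot axis: a round plastic post 22 mm in diameter, its flat top 22 mm above this point. The post stands on the blue arm (24 mm wide, 8 mm thick, top face 30 mm below this point), with a steel washer 29 mm wide, 3.5 mm high round its foot. z up the post, x outwards along the arm, y in the draw direction.
- trigger (a joint): Tilt of the springy brass hook, rad: 0 = unloaded, growing as the pin pulls it over in the direction in which the spring pulls the arm home, in proportion to the load. 0.14 to 0.17 when it carries the whole spring, 0.10 when two thirds of it; beyond 0.23 it counts as tripped, and a little further it lets the pin go.
- block: Light wooden offcut block 45 x 75 x 28 mm lying loose in the jig's bed in front of the punch. Origin at the centre of its underside. Leave it there.
- tape_measure: Yellow and black tape measure 62 x 73 x 32 mm lying on the table beside the jig, to its -y side. Origin at the centre of its underside. A bystander.
- screw_box: Orange and green carton of screws 45 x 62 x 98 mm standing on the table behind the jig. Origin at the centre of its underside. A bystander.

How it is judged:
By the outcome, as a careful person would: the job done as asked, in the order asked, and still so for the second after the job is handed in, with the robot touching nothing.
It also fails if it takes over 51 s, if anything falls off the work surface, if the arm or the gripper's body presses on something with over 40 N, if the wrist force passes 120 N, or if a joint passes its speed limit or range.

## Working session

There is one attempt and no reset: what is moved stays moved. The work goes in short steps, Python scripts to look and compute and a tool call to move; the robot and the scene stay as the last step left them, time stands still between calls to the robot, and variables do not carry over. Pictures are saved under pics/ and viewed, at most 10 in all, crops included, and the job is handed in when it is done.

Besides the shell and the picture viewer there is one more tool, called after ">>>" as name(argument=value, ...), one argument or row to a line, values as JSON. carry_out: Moves the arm, as the interface text tells. Its arguments: {"type":"object","properties":{"increments":{"type":"array","items":{"type":"number"}}},"required":["increments"]}

```bash
mkdir -p pics; cat > h.py <<'E'
import numpy as np, cv2
from workcell import bot
from scipy.spatial.transform import Rotation as R
def cam(n):
    c=bot.camera(n); a=np.array(c["attitude"],float)
    M=R.from_quat(a).as_matrix() if a.size==4 else a
    return c,M,np.array(c["eye"])
def w(c,M,e,p): return M@np.array(p)+e
def px(c,M,e,P):
    q=c["mtx"]@(M.T@(np.array(P)-e)); return q[:2]/q[2]
E
python3 - <<'E'
from h import *
o=bot.get_obs(); print({k:np.round(v,3) for k,v in o.items()})
for n in("top","scene"):
    c,M,e=cam(n); cv2.imwrite(f"pics/{n}0.png",c["pixels"]); print(n,e,c["attitude"])
    for t in("jig","slot_mid","pin","handle","block","tape_measure","screw_box"):
        for d in bot.place_of(c,t)[:2]: 
            P=w(c,M,e,d["xyz"]);print(t,round(d["p"],2),P.round(4),px(c,M,e,P).round())
E
```

```text
{'clock': np.float64(0.0), 'joint_pos': array([1.288, 0.241, 0.004, 1.335, 0.   , 1.571]), 'joint_vel': array([ 0.   , -0.001,  0.   ,  0.001, -0.   , -0.   ]), 'tau': array([-1.0000e-03, -3.7231e+01,  2.5241e+01,  1.7000e-02, -0.0000e+00,
       -0.0000e+00]), 'eef_pos': array([0.139, 0.48 , 0.23 ]), 'tool_rot': array([ 0.141,  0.99 , -0.001, -0.   ]), 'ft_force': array([-0.28 ,  0.293, -0.477]), 'ft_torque': array([-0.049, -0.005, -0.019]), 'grasp_force': np.float64(0.0), 'grip_width': np.float64(0.085)}
top [ 0.55486292 -0.05495469  0.95394981] [-0.70338286  0.70871372 -0.03295233  0.04349203]
jig 0.69 [ 0.668  -0.0978 -0.0026] [303. 205.]
slot_mid 0.67 [ 0.5129 -0.0694  0.0185] [290. 280.]
pin 0.61 [0.5907 0.0311 0.0594] [239. 241.]
handle 0.95 [0.5807 0.0529 0.1064] [224. 245.]
block 0.88 [0.7045 0.0496 0.039 ] [230. 185.]
tape_measure 0.68 [ 0.5648 -0.2277  0.0027] [367. 254.]
screw_box 0.56 [ 0.81   -0.0482  0.0013] [279. 138.]
scene [ 0.19390329 -0.31220747  0.72843898] [ 0.81071388 -0.47071278  0.17991684 -0.29799734]
jig 0.59 [ 0.6609 -0.0996 -0.004 ] [296. 259.]
slot_mid 0.71 [ 0.5164 -0.0692  0.0222] [243. 302.]
pin 0.96 [0.5938 0.0285 0.0573] [220. 237.]
handle 0.81 [0.5848 0.0529 0.104 ] [203. 219.]
block 0.91 [0.6998 0.053  0.0367] [240. 203.]
tape_measure 0.89 [ 0.5647 -0.2276  0.0069] [336. 326.]
screw_box 0.72 [0.5964 0.0308 0.0564] [219. 236.]
screw_box 0.64 [ 0.8071 -0.048   0.0032] [307. 198.]
```

View pics/top0.png

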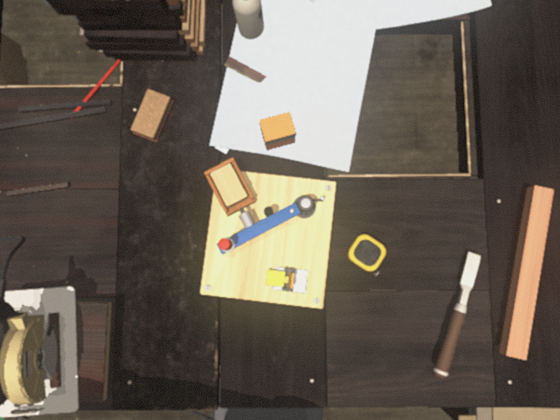

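View pics/scene0.png

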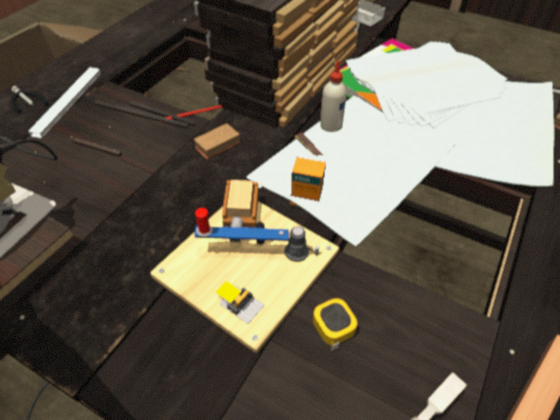

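The top view shows the board at about px (203–335, 170–305). The pivot is near (306,204), the red handle at (224,245) and the catch with its yellow pedal at (285,280). The scene view agrees: handle (203,219), catch (237,297), tape measure (335,320) clear of the jig. Next I refine the jig pose from depth.

```bash
cat >> h.py <<'E'
def cloud(c,M,e):
    z=c["range_z"]; v,u=np.mgrid[:420,:560]; K=c["mtx"]
    P=np.stack([(u-K[0,2])/K[0,0]*z,(v-K[1,2])/K[1,1]*z,z],-1)@M.T+e
    P[z<=0]=np.nan; return P
E
python3 - <<'E'
from h import *
for n in("top","scene"):
    c,M,e=cam(n); P=cloud(c,M,e)
    m=bot.regions_of(c,"jig")[0]["mask"]
    z=P[...,2]; b=P[m&(z>.01)&(z<.026)]
    (cx,cy),s,a=cv2.minAreaRect((b[:,:2]*1000).astype(np.float32))
    print(n,"board z",np.median(b[:,2]).round(4),cx,cy,s,a)
    a=a if s[0]>s[1] else a-90
    a=(a+90)%180-90
    for A in(a,a-90,a+90):
        if abs(A)<30:
            r=np.radians(A);Rm=np.array([[np.cos(r),-np.sin(r)],[np.sin(r),np.cos(r)]])
            o=np.array([cx,cy])-Rm@[-70,65]; print(" yaw",A,"origin",o.round(1))
            J=((P[...,:2]*1000-o)@Rm)
    hm=bot.regions_of(c,"handle")
    if hm: 
        h=P[hm[0]["mask"]]; t=h[h[:,2]>np.nanmax(h[:,2])-.006]; print(" handle top",np.nanmean(t,0).round(4),hm[0]["p"],len(t),hm[0]["mask"].sum())
    px_=c["pixels"].astype(int); near=(abs(J[...,0]+150)<22)&(J[...,1]>-25)&(J[...,1]<75)&(z>.028)&(z<.065)
    hsv=cv2.cvtColor(c["pixels"],cv2.COLOR_BGR2HSV)
    for v,u in np.argwhere(near): print("  ",v,u,J[v,u].round(0),(z[v,u]*1000).round(),hsv[v,u]) if (v+u)%3==0 and n=="top" else 0
    cv2.imwrite(f"pics/{n}_z.png",cv2.resize(c["pixels"][240:330,190:350] if n=="top" else c["pixels"][180:330,180:320],None,fx=5 if n=="top" else 4,fy=5 if n=="top" else 4,interpolation=cv2.INTER_CUBIC))
E
```

```text
top board z 0.0166 599.6563720703125 -24.445022583007812 (250.24908447265625, 260.4428405761719) 82.96156311035156
 yaw -7.0384368896484375 origin [661.2 -97.5]
 handle top [0.5828 0.0533 0.1246] 0.92 94 1298
   269 286 [-129.   21.] 33.0 [ 20  36 142]
   269 289 [-129.   15.] 34.0 [ 15  34 149]
   269 292 [-128.    9.] 31.0 [ 20  43 136]
   270 267 [-136.   58.] 32.0 [ 29  92 235]
   270 270 [-135.   53.] 32.0 [ 28 131 227]
   270 285 [-132.   23.] 33.0 [ 17  37 145]
   270 288 [-131.   17.] 31.0 [ 14  32 151]
   270 291 [-130.   11.] 33.0 [ 20  32 142]
   270 294 [-130.    5.] 31.0 [ 21  38 133]
   271 272 [-137.   48.] 31.0 [ 30 129 239]
   271 275 [-136.   42.] 30.0 [ 30 128 238]
   271 287 [-133.   19.] 32.0 [ 18  37 137]
   271 290 [-132.   13.] 35.0 [ 19  37 150]
   271 293 [-132.    7.] 29.0 [ 20  49 126]
   272 268 [-139.   56.] 32.0 [ 30 124 240]
   272 271 [-139.   50.] 32.0 [ 30 129 241]
   272 274 [-138.   44.] 31.0 [ 30 129 242]
   272 277 [-137.   38.] 30.0 [ 30 132 240]
   272 280 [-137.   32.] 30.0 [ 30 129 239]
   272 283 [-136.   26.] 30.0 [ 30 126 242]
   272 289 
[... 5306 characters left out ...]
4 122]
   288 291 [-164.    8.] 50.0 [ 19 115 198]
   289 281 [-170.   27.] 31.0 [ 20  26 219]
   289 284 [-169.   21.] 34.0 [ 17  36 148]
   289 287 [-168.   15.] 35.0 [ 19  26 140]
   289 290 [-167.    9.] 34.0 [ 19  45 141]
   290 283 [-171.   22.] 31.0 [ 24  64 186]
   290 286 [-171.   16.] 29.0 [ 21  43 159]
   290 289 [-170.   11.] 33.0 [ 20  33 154]
   290 292 [-169.    5.] 31.0 [ 15  27 170]
   291 288 [-172.   12.] 33.0 [ 23  68 204]
   291 291 [-171.    6.] 30.0 [ 22  65 180]
scene board z 0.0174 605.4448852539062 -27.628692626953125 (250.04833984375, 276.6161193847656) 82.48503112792969
 yaw -7.5149688720703125 origin [ 666.3 -101.2]
 handle top [0.5802 0.0511 0.1249] 0.78 92 1498
```

View pics/scene_z.png

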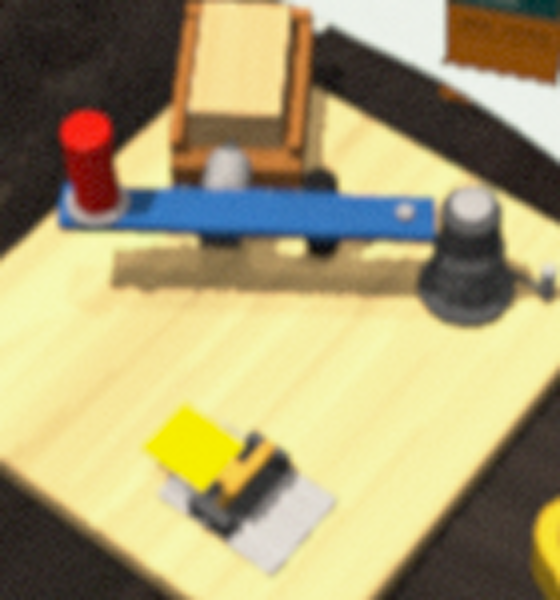

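Depth gives jig yaw −7.04° and origin (661, −97.5) mm. The predicted handle position matches the measured one within 1 mm, and the zoomed view shows the hook edge at jig y≈5 mm. Now I check the approach for obstacles and plan it.

```bash
cat >> h.py <<'E'
O=np.array([.6612,-.0975]); Y=-.1228
def hp(s,r=.170):
    t=2.172+s+Y; return O+r*np.array([np.cos(t),np.sin(t)]), t-np.pi/2   # handle xy, tool-y world angle (mod pi)
def inc(p0,a0,p1,a1,n):
    """rows cm in tool frame, tool down, tool-y at world angle a; turn about tool z = -(world)"""
    out=[];p=np.array(p0,float);a=a0
    for i in range(1,n+1):
        q=p0+(np.array(p1)-p0)*i/n; y=np.array([np.cos(a),np.sin(a)]); x=np.array([-y[1],y[0]]) # z down: x = y cross z
        d=q-p; da=(a1-a0)/n
        out.append([round(100*d[:2]@x,2),round(100*d[:2]@y,2),round(-100*d[2],2),round(-da,3)]); p=q;a+=da
    return out
def now():
    o=bot.get_obs(); M=R.from_quat(o["tool_rot"]).as_matrix(); return o,np.array(o["eef_pos"]),np.arctan2(M[1,1],M[0,1]),M
E
python3 - <<'E'
from h import *
c,M,e=cam("top"); P=cloud(c,M,e).reshape(-1,3)
for x0 in np.arange(.2,.7,.1):
    print(round(x0,1),[(round(y0,1),round(float(np.nanmax(np.r_[P[(abs(P[:,0]-x0)<.05)&(abs(P[:,1]-y0)<.05),2],-1])),3)) for y0 in np.arange(0,.6,.1)])
o,p,a,T=now(); print(p,a,T.round(3))
h,t=hp(0); print(h,t)
for r in inc(p,a,[*h,.18],t,12): print(r)
E
```

```text
0.2 [(np.float64(0.0), -1.0), (np.float64(0.1), -1.0), (np.float64(0.2), -0.621), (np.float64(0.3), -1.0), (np.float64(0.4), -1.0), (np.float64(0.5), -1.0)]
0.3 [(np.float64(0.0), 0.004), (np.float64(0.1), 0.004), (np.float64(0.2), 0.004), (np.float64(0.3), 0.06), (np.float64(0.4), 0.198), (np.float64(0.5), 0.079)]
0.4 [(np.float64(0.0), 0.004), (np.float64(0.1), 0.003), (np.float64(0.2), 0.004), (np.float64(0.3), 0.062), (np.float64(0.4), 0.208), (np.float64(0.5), -1.0)]
0.5 [(np.float64(0.0), 0.037), (np.float64(0.1), 0.022), (np.float64(0.2), 0.004), (np.float64(0.3), 0.061), (np.float64(0.4), 0.194), (np.float64(0.5), 0.075)]
0.6 [(np.float64(0.0), 0.128), (np.float64(0.1), 0.128), (np.float64(0.2), 0.004), (np.float64(0.3), 0.006), (np.float64(0.4), 0.152), (np.float64(0.5), 0.065)]
[0.13951159 0.48014439 0.23130798] 1.2879819815094904 [[-0.96   0.279 -0.   ]
 [ 0.279  0.96   0.   ]
 [ 0.     0.    -1.   ]]
[0.58293835 0.05341426] 0.4784036732051038
[np.float64(-4.54), np.float64(-2.38), np.float64(0.43), np.float64(0.067)]
[np.float64(-4.69), np.float64(-2.07), np.float64(0.43), np.float64(0.067)]
[np.float64(-4.82), np.float64(-1.75), np.float64(0.43), np.float64(0.067)]
[np.float64(-4.93), np.float64(-1.42), np.float64(0.43), np.float64(0.067)]
[np.float64(-5.01), np.float64(-1.09), np.float64(0.43), np.float64(0.067)]
[np.float64(-5.07), np.float64(-0.75), np.float64(0.43), np.float64(0.067)]
[np.float64(-5.11), np.float64(-0.4), np.float64(0.43), np.float64(0.067)]
[np.float64(-5.13), np.float64(-0.06), np.float64(0.43), np.float64(0.067)]
[np.float64(-5.12), np.float64(0.29), np.float64(0.43), np.float64(0.067)]
[np.float64(-5.09), np.float64(0.63), np.float64(0.43), np.float64(0.067)]
[np.float64(-5.03), np.float64(0.97), np.float64(0.43), np.float64(0.067)]
[np.float64(-4.96), np.float64(1.31), np.float64(0.43), np.float64(0.067)]
```

>>> carry_out(
  increments=[7,-4.5,-2.4,-1.6,0.067,7,-4.7,-2.1,-1.6,0.067,7,-4.8,-1.8,-1.0,0.067,7,-4.9,-1.4,0,0.067,7,-5.0,-1.1,0,0.067],
)

```text
clock: 1.78
eef_pos: [0.3244, 0.301, 0.2737]
tool_rot: [0.305, 0.952, 0.001, 0.0]
ft_force: [0.6, -0.1, -1.4]
grip_width: 0.0703
grasp_force: 0.0
```

```bash
python3 - <<'E'
from h import *
o,p,a,T=now(); print(p,a,o["joint_pos"].round(3),o["clock"])
h,t=hp(0)
for r in inc(p,a,[*h,.17],t,9): print(*r)
E
```

```text
[0.3244383  0.30101508 0.27371736] 0.951082909076314 [ 0.748  0.11  -0.045  1.415  0.     1.368] 1.775
-3.94 -0.57 1.15 0.053
-3.96 -0.36 1.15 0.053
-3.97 -0.16 1.15 0.053
-3.98 0.05 1.15 0.053
-3.97 0.26 1.15 0.053
-3.95 0.47 1.15 0.053
-3.92 0.68 1.15 0.053
-3.88 0.88 1.15 0.053
-3.83 1.08 1.15 0.053
```

>>> carry_out(
  increments=[6,-3.9,-0.6,0.5,0.053,6,-4.0,-0.4,0.8,0.053,6,-4.0,-0.2,1.2,0.053,6,-4.0,0,1.2,0.053,6,-4.0,0.3,1.2,0.053],
)

```text
clock: 2.4
eef_pos: [0.4678, 0.162, 0.2241]
tool_rot: [0.428, 0.904, 0.0, 0.0]
ft_force: [0.1, -0.1, 0.0]
grip_width: 0.0601
grasp_force: 0.0
```

```bash
python3 - <<'E'
from h import *
o,p,a,T=now(); print(p,a,o["joint_pos"].round(3),o["clock"])
h,t=hp(0)
for r in inc(p,a,[*h,.16],t,4): print(*r)
E
```

```text
[0.46777675 0.16204414 0.22407214] 0.6860559273954893 [ 0.333  0.234 -0.023  1.314  0.     1.218] 2.4
-3.93 0.51 1.6 0.052
-3.89 0.71 1.6 0.052
-3.85 0.91 1.6 0.052
-3.8 1.11 1.6 0.052
```

>>> carry_out(
  increments=[5,-3.9,0.5,1.6,0.052,5,-3.9,0.7,1.6,0.052,5,-3.8,0.9,1.6,0.052,5,-3.8,1.1,1.6,0.052,5,0,0,0,0],
)

```text
clock: 3.02
eef_pos: [0.582, 0.0529, 0.1581]
tool_rot: [0.52, 0.854, -0.001, -0.001]
ft_force: [-1.1, 1.2, -0.5]
grip_width: 0.0499
grasp_force: 0.0
```

```bash
python3 - <<'E'
from h import *
o,p,a,T=now(); print(p,a,o["joint_pos"].round(3),o["clock"],o["ft_force"])
h,t=hp(0); print(h,t)
for r in inc(p,a,[*h,.083],t,3): print(*r)
E
```

```text
[0.58202048 0.05287736 0.15807577] 0.47646057266542996 [ 0.091  0.448  0.11   1.235 -0.     1.185] 3.025 [-1.0684089   1.19699041 -0.45545831]
[0.58293835 0.05341426] 0.4784036732051038
0.0 0.04 2.5 -0.001
0.0 0.04 2.5 -0.001
0.0 0.04 2.5 -0.001
```

>>> carry_out(
  increments=[5,0,0.1,2.5,0,5,0,0,2.5,0,5,0,0,2.4,0,3.5,0,0,0,0,3.0,0,0,0,0],
)

```text
clock: 3.65
eef_pos: [0.5828, 0.056, 0.0876]
tool_rot: [0.518, 0.855, 0.0, 0.001]
ft_force: [0.2, -0.4, 0.0]
grip_width: 0.0301
grasp_force: 0.0
```

>>> carry_out(
  increments=[2.6,0,0,0,0,2.2,0,0,0,0,1.5,0,0,0,0,1.0,0,0,0,0,1.0,0,0,0,0],
)

```text
clock: 4.28
eef_pos: [0.5825, 0.0556, 0.0866]
tool_rot: [0.519, 0.855, 0.0, 0.0]
ft_force: [-2.1, 1.5, 3.5]
grip_width: 0.0209
grasp_force: 58.5
```

```bash
cat >> h.py <<'E'
def st():
    o,p,a,T=now(); d=p[:2]-O; th=np.arctan2(d[1],d[0]); s=th-2.172-Y; s=(s+np.pi)%(2*np.pi)-np.pi
    tg=np.array([-np.sin(th),np.cos(th)]); rd=d/np.hypot(*d)
    f=np.array(o["ft_force"]); print("t",o["clock"].round(2),"p",p.round(4),"swing",s.round(4),"rad",np.hypot(*d).round(4),"a-tan",(((a-th)+np.pi)%np.pi-np.pi/2).round(3),"F draw/out/z",(f[:2]@tg).round(2),(f[:2]@rd).round(2),f[2].round(2),"q6",o["joint_pos"][5].round(2),"g",round(float(o["grip_width"]),4),o["grasp_force"].round(1))
    return s,p,a
def arc(s,p,a,s1,n,z1):
    """n rows along arc from current to swing s1 at radius .170"""
    for i in range(1,n+1):
        h,_=hp(s+(s1-s)*i/n); q=np.array([*h,p[2]+(z1-p[2])/(n-i+1)]); a1=a+(s1-s)/n
        print(*inc(p,a,q,a1,1)[0]); p,a=q,a1
E
python3 - <<'E'
from h import *
s,p,a=st(); arc(s,p,a,1.12,25,p[2])
c,M,e=cam("scene"); cv2.imwrite("pics/grip.png",cv2.resize(c["pixels"][130:330,150:350],None,fx=3,fy=3))
E
```

```text
Traceback (most recent call last):
  File "h.py", line 31, in st
    f=np.array(o["ft_force"]); print("t",o["clock"].round(2),"p",p.round(4),"swing",s.round(4),"rad",np.hypot(*d).round(4),"a-tan",(((a-th)+np.pi)%np.pi-np.pi/2).round(3),"F draw/out/z",(f[:2]@tg).round(2),(f[:2]@rd).round(2),f[2].round(2),"q6",o["joint_pos"][5].round(2),"g",round(float(o["grip_width"]),4),o["grasp_force"].round(1))
                                         ^^^^^^^^^^^^^^^^
AttributeError: 'float' object has no attribute 'round'
```

```bash
sed -i 's/o\["clock"\].round(2)/round(float(o["clock"]),2)/; s/o\["grasp_force"\].round(1)/round(float(o["grasp_force"]),1)/' h.py
python3 - <<'E'
from h import *
s,p,a=st(); arc(s,p,a,1.12,25,p[2])
c,M,e=cam("scene"); cv2.imwrite("pics/grip.png",cv2.resize(c["pixels"][130:330,150:350],None,fx=3,fy=3))
E
```

```text
t 4.28 p [0.5825 0.0556 0.0866] swing -0.0034 rad 0.1721 a-tan 0.005 F draw/out/z 1.19 2.26 3.48 q6 1.19 g 0.0209 58.5
-0.22 -0.76 -0.0 -0.045
-0.01 -0.76 -0.0 -0.045
-0.01 -0.76 -0.0 -0.045
-0.01 -0.76 -0.0 -0.045
-0.01 -0.76 -0.0 -0.045
-0.01 -0.76 -0.0 -0.045
-0.01 -0.76 -0.0 -0.045
-0.01 -0.76 -0.0 -0.045
-0.01 -0.76 -0.0 -0.045
-0.01 -0.76 -0.0 -0.045
-0.01 -0.76 -0.0 -0.045
-0.01 -0.76 -0.0 -0.045
-0.01 -0.76 -0.0 -0.045
-0.01 -0.76 -0.0 -0.045
-0.01 -0.76 -0.0 -0.045
-0.01 -0.76 -0.0 -0.045
-0.01 -0.76 -0.0 -0.045
-0.01 -0.76 -0.0 -0.045
-0.01 -0.76 -0.0 -0.045
-0.01 -0.76 -0.0 -0.045
-0.01 -0.76 -0.0 -0.045
-0.01 -0.76 -0.0 -0.045
-0.01 -0.76 -0.0 -0.045
-0.01 -0.76 -0.0 -0.045
-0.01 -0.76 -0.0 -0.045
```

View pics/grip.png

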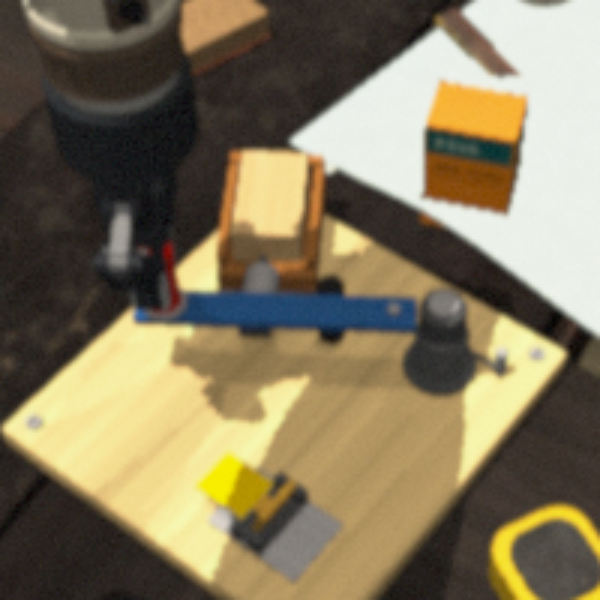

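Grasp is good: pads are on the red post just above the washer, at crop (155,290). Now drawing back with a slight upward bias to keep the arm up.

>>> carry_out(
  increments=[0.5,-0.02,-0.4,-0.2,-0.02,0.5,-0.02,-0.76,-0.1,-0.045,0.5,-0.02,-0.76,0,-0.045,0.5,-0.02,-0.76,0,-0.045,0.5,-0.02,-0.76,0,-0.045],
)

```text
clock: 4.95
eef_pos: [0.5548, 0.0373, 0.0884]
tool_rot: [0.43, 0.903, 0.002, 0.0]
ft_force: [4.7, 2.9, -6.3]
grip_width: 0.0206
grasp_force: 59.0
```

```bash
python3 - <<'E'
from h import *
s,p,a=st(); arc(s,p,a,1.12,20,p[2])
E
```

```text
t 4.95 p [0.5548 0.0373 0.0884] swing 0.19 rad 0.1718 a-tan 0.013 F draw/out/z -5.49 -0.69 -6.25 q6 0.95 g 0.0206 59.0
-0.18 -0.79 -0.0 -0.046
-0.01 -0.79 -0.0 -0.046
-0.01 -0.79 -0.0 -0.046
-0.01 -0.79 -0.0 -0.046
-0.01 -0.79 -0.0 -0.046
-0.01 -0.79 -0.0 -0.046
-0.01 -0.79 -0.0 -0.046
-0.01 -0.79 -0.0 -0.046
-0.01 -0.79 -0.0 -0.046
-0.01 -0.79 -0.0 -0.046
-0.01 -0.79 -0.0 -0.046
-0.01 -0.79 -0.0 -0.046
-0.01 -0.79 -0.0 -0.046
-0.01 -0.79 -0.0 -0.046
-0.01 -0.79 -0.0 -0.046
-0.01 -0.79 -0.0 -0.046
-0.01 -0.79 -0.0 -0.046
-0.01 -0.79 -0.0 -0.046
-0.01 -0.79 -0.0 -0.046
-0.01 -0.79 -0.0 -0.046
```

>>> carry_out(
  increments=[0.5,-0.02,-0.78,0,-0.046,0.5,-0.02,-0.78,0,-0.046,0.5,-0.02,-0.78,0,-0.046,0.5,-0.02,-0.78,0,-0.046,0.5,-0.02,-0.78,0,-0.046],
)

```text
clock: 5.58
eef_pos: [0.527, 0.0099, 0.0883]
tool_rot: [0.324, 0.946, 0.002, -0.0]
ft_force: [4.4, 4.8, -5.7]
grip_width: 0.0206
grasp_force: 59.0
```

>>> carry_out(
  increments=[0.5,-0.02,-0.78,0,-0.046,0.5,-0.02,-0.78,0,-0.046,0.5,-0.02,-0.78,0,-0.046,0.5,-0.02,-0.78,0,-0.046,0.5,-0.02,-0.78,0,-0.046],
)

```text
clock: 6.2
eef_pos: [0.506, -0.023, 0.0882]
tool_rot: [0.213, 0.977, 0.002, -0.001]
ft_force: [1.8, 5.1, -4.5]
grip_width: 0.0207
grasp_force: 59.2
```

```bash
python3 - <<'E'
from h import *
s,p,a=st(); arc(s,p,a,1.12,10,p[2])
E
```

```text
t 6.2 p [ 0.506  -0.023   0.0882] swing 0.6451 rad 0.1721 a-tan 0.018 F draw/out/z -5.4 0.59 -4.46 q6 0.38 g 0.0207 59.2
-0.22 -0.81 -0.0 -0.047
-0.0 -0.81 -0.0 -0.047
-0.0 -0.81 -0.0 -0.047
-0.0 -0.81 -0.0 -0.047
-0.0 -0.81 -0.0 -0.047
-0.0 -0.81 -0.0 -0.047
-0.0 -0.81 -0.0 -0.047
-0.0 -0.81 -0.0 -0.047
-0.0 -0.81 -0.0 -0.047
-0.0 -0.81 -0.0 -0.047
```

>>> carry_out(
  increments=[0.5,-0.02,-0.8,0,-0.047,0.5,-0.02,-0.8,0,-0.047,0.5,-0.02,-0.8,0,-0.047,0.5,-0.02,-0.8,0,-0.047,0.5,-0.02,-0.8,0,-0.047],
)

```text
clock: 6.82
eef_pos: [0.4927, -0.0608, 0.0881]
tool_rot: [0.097, 0.995, 0.003, -0.002]
ft_force: [-1.2, 7.4, -2.9]
grip_width: 0.0206
grasp_force: 59.3
```

>>> carry_out(
  increments=[0.5,-0.02,-0.8,0,-0.047,0.5,-0.02,-0.8,0,-0.047,0.5,-0.02,-0.8,0,-0.047,0.5,-0.02,-0.6,0,-0.035,0.5,0,0,0,0],
)

```text
clock: 7.45
eef_pos: [0.4887, -0.0905, 0.088]
tool_rot: [0.01, 1.0, 0.003, -0.002]
ft_force: [-4.1, 7.4, -0.1]
grip_width: 0.0205
grasp_force: 59.6
```

```bash
python3 - <<'E'
from h import *
s,p,a=st()
c,M,e=cam("scene"); cv2.imwrite("pics/drawn.png",cv2.resize(c["pixels"][170:350,130:330],None,fx=3.3,fy=3.3))
E
```

```text
t 7.45 p [ 0.4887 -0.0905  0.088 ] swing 1.0518 rad 0.1727 a-tan 0.02 F draw/out/z -7.24 4.37 -0.11 q6 -0.17 g 0.0205 59.6
```

View pics/drawn.png

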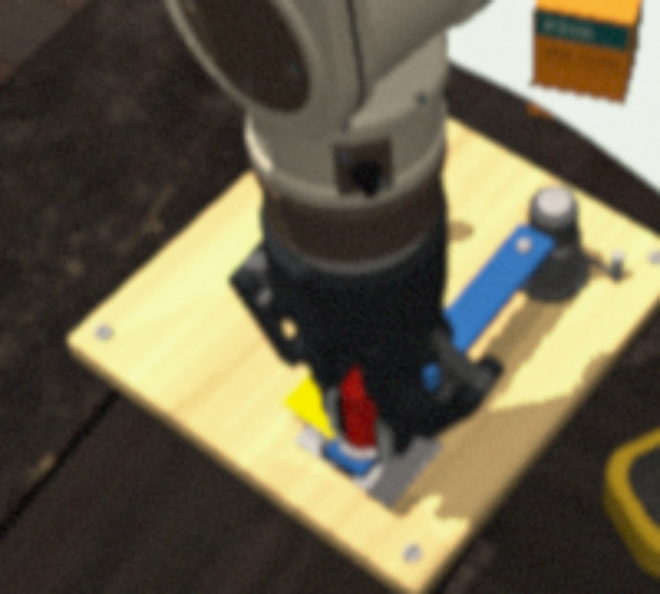

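The arm is drawn past the catch with the handle at crop (355,410) and the yellow pedal clear at (305,405). A bit more draw to be safely past the hook.

>>> carry_out(
  increments=[0.5,0.05,-0.4,-0.05,-0.023,0.5,0.05,-0.4,0,-0.023,0.5,0,-0.4,0,-0.023,0.5,0,-0.2,0,-0.012,0.5,0,0,0,0],
)

```text
clock: 8.12
eef_pos: [0.4886, -0.1042, 0.0882]
tool_rot: [-0.03, 1.0, 0.003, -0.002]
ft_force: [0.0, 6.4, -4.8]
grip_width: 0.0208
grasp_force: 59.2
```

```bash
python3 - <<'E'
from h import *
s,p,a=st(); print(bot.get_obs()["tau"].round(2))
E
```

```text
t 8.12 p [ 0.4886 -0.1042  0.0882] swing 1.1312 rad 0.1728 a-tan 0.022 F draw/out/z -6.42 -0.26 -4.75 q6 -0.27 g 0.0208 59.2
[ -2.65 -41.55  24.14  -0.54  -1.87  -0.79]
```

Now press the arm down (with the ~2.5 mm outward motion of the tilting post).

>>> carry_out(
  increments=[0.5,0.05,0,0.3,0,0.5,0.05,0,0.3,0,0.5,0.05,0,0.3,0,0.5,0.05,0,0.3,0,0.5,0.05,0,0.1,0],
)

```text
clock: 8.75
eef_pos: [0.486, -0.1029, 0.0763]
tool_rot: [-0.032, 0.999, 0.004, -0.001]
ft_force: [-3.9, 11.2, 5.1]
grip_width: 0.0207
grasp_force: 60.2
```

```bash
python3 - <<'E'
from h import *
s,p,a=st()
E
```

```text
t 8.75 p [ 0.486  -0.1029  0.0763] swing 1.123 rad 0.1753 a-tan 0.034 F draw/out/z -11.3 3.54 5.15 q6 -0.28 g 0.0207 60.2
```

>>> carry_out(
  increments=[0.5,0.05,0,0.1,0,0.5,0.05,0,0.1,0,0.5,0,0,0.1,0,0.5,0,0,0,0,0.5,0,0,0,0],
)

```text
clock: 9.38
eef_pos: [0.4857, -0.1029, 0.074]
tool_rot: [-0.032, 0.999, 0.004, -0.0]
ft_force: [-4.3, 11.0, 7.0]
grip_width: 0.0208
grasp_force: 60.6
```

```bash
python3 - <<'E'
from h import *
s,p,a=st()
E
```

```text
t 9.38 p [ 0.4857 -0.1029  0.074 ] swing 1.1234 rad 0.1756 a-tan 0.034 F draw/out/z -11.17 3.96 6.99 q6 -0.28 g 0.0208 60.6
```

```bash
cat >> h.py <<'E'
def blade(names=("scene","top")):
    for n in names:
        c,M,e=cam(n); P=cloud(c,M,e); hsv=cv2.cvtColor(c["pixels"],cv2.COLOR_BGR2HSV)
        m=(hsv[...,0]>100)&(hsv[...,0]<125)&(hsv[...,1]>110)&(hsv[...,2]>70)
        m=cv2.erode(m.astype(np.uint8),np.ones((3,3)))>0
        Q=P[m]; d=Q[:,:2]-O; r=np.hypot(*d.T); k=(r<.19)&(r>.03)&(Q[:,2]>.045)&(Q[:,2]<.09)
        Q,d,r=Q[k],d[k],r[k]
        if len(r)<20: print(n,"few",len(r)); continue
        f=np.polyfit(r,Q[:,2],1); u=np.linalg.svd(d-d.mean(0)*0)[2][0]; u*=np.sign(u@d.mean(0))
        print(n,len(r),"slope",f[0].round(4),"z0",f[1].round(4),"r",r.min().round(3),r.max().round(3),"swing",((np.arctan2(u[1],u[0])-2.172-Y)%(2*np.pi)).round(3))
E
python3 - <<'E'
from h import *
blade();blade()
E
```

```text
scene 263 slope -0.0764 z0 0.0735 r 0.032 0.185 swing 1.108
top 357 slope -0.0744 z0 0.0724 r 0.038 0.131 swing 1.082
scene 271 slope -0.0754 z0 0.0735 r 0.03 0.185 swing 1.11
top 341 slope -0.0754 z0 0.0725 r 0.038 0.131 swing 1.083
```

>>> carry_out(
  increments=[0.5,0,0,0.1,0,0.5,0,0,0.1,0,0.5,0,0,0.1,0,0.5,0,0,0,0,0.5,0,0,0,0],
)

```text
clock: 10.2
eef_pos: [0.4854, -0.1032, 0.0723]
tool_rot: [-0.032, 0.999, 0.004, -0.0]
ft_force: [-7.7, 11.1, 17.0]
grip_width: 0.0205
grasp_force: 61.6
```

```bash
python3 - <<'E'
from h import *
s,p,a=st(); blade();blade()
E
```

```text
t 10.2 p [ 0.4854 -0.1032  0.0723] swing 1.1246 rad 0.1759 a-tan 0.032 F draw/out/z -11.3 7.35 17.0 q6 -0.28 g 0.0205 61.6
scene 275 slope -0.0785 z0 0.0733 r 0.03 0.185 swing 1.112
top 349 slope -0.0869 z0 0.0731 r 0.038 0.131 swing 1.081
scene 271 slope -0.0792 z0 0.0734 r 0.03 0.185 swing 1.113
top 334 slope -0.0863 z0 0.0731 r 0.038 0.131 swing 1.082
```

Fully down on its stop (slope ≈0.075, then 17 N). Relieve a little pressure and ease forward.

>>> carry_out(
  increments=[0.5,0.05,0.1,-0.1,0.006,0.5,0,0.2,-0.05,0.012,0.5,0,0.2,0,0.012,0.5,0,0.2,0,0.012,0.5,0,0.2,0,0.012],
)

```text
clock: 11.02
eef_pos: [0.4856, -0.0939, 0.0731]
tool_rot: [-0.005, 1.0, 0.004, 0.0]
ft_force: [-2.0, 11.1, 8.6]
grip_width: 0.0205
grasp_force: 60.7
```

```bash
python3 - <<'E'
from h import *
s,p,a=st(); blade(("scene",))
E
```

```text
t 11.03 p [ 0.4856 -0.0939  0.0731] swing 1.0718 rad 0.1756 a-tan 0.031 F draw/out/z -11.07 2.22 8.58 q6 -0.21 g 0.0205 60.7
scene 312 slope -0.072 z0 0.073 r 0.031 0.186 swing 1.055
```

>>> carry_out(
  increments=[0.5,0,0.12,0.05,0.007,0.5,0,0.12,0,0.007,0.5,0,0.12,0,0.007,0.5,0,0.12,0,0.007,0.5,0,0.12,0,0.007],
)

```text
clock: 11.7
eef_pos: [0.4858, -0.0879, 0.0729]
tool_rot: [0.012, 1.0, 0.004, 0.0]
ft_force: [-2.8, 10.9, 9.3]
grip_width: 0.0205
grasp_force: 60.9
```

```bash
python3 - <<'E'
from h import *
s,p,a=st(); blade(("scene",))
E
```

```text
t 11.7 p [ 0.4858 -0.0879  0.0729] swing 1.0376 rad 0.1756 a-tan 0.031 F draw/out/z -10.7 3.42 9.34 q6 -0.16 g 0.0205 60.9
scene 327 slope -0.0791 z0 0.0735 r 0.031 0.184 swing 1.019
```

>>> carry_out(
  increments=[0.5,0,0.1,0,0.006,0.5,0,0.1,0,0.006,0.5,0,0.1,0,0.006,0.5,0,0.1,0,0.006,0.5,0,0.1,0,0.006],
)

```text
clock: 12.38
eef_pos: [0.4862, -0.0828, 0.0729]
tool_rot: [0.027, 1.0, 0.004, 0.001]
ft_force: [-2.2, 12.4, 9.4]
grip_width: 0.0209
grasp_force: 60.9
```

```bash
python3 - <<'E'
from h import *
s,p,a=st()
E
```

```text
t 12.38 p [ 0.4862 -0.0828  0.0729] swing 1.0087 rad 0.1756 a-tan 0.03 F draw/out/z -12.17 3.26 9.41 q6 -0.12 g 0.0209 60.9
```

>>> carry_out(
  increments=[0.5,0,0.1,0,0.006,0.5,0,0.1,0,0.006,0.5,0,0.1,0,0.006,0.5,0,0.1,0,0.006,0.5,0,0,0,0],
)

```text
clock: 13.0
eef_pos: [0.4867, -0.0788, 0.0729]
tool_rot: [0.039, 0.999, 0.004, 0.001]
ft_force: [-2.7, 11.9, 9.7]
grip_width: 0.0206
grasp_force: 60.9
```

```bash
python3 - <<'E'
from h import *
s,p,a=st()
E
```

```text
t 13.0 p [ 0.4867 -0.0788  0.0729] swing 0.9857 rad 0.1755 a-tan 0.029 F draw/out/z -11.54 3.95 9.68 q6 -0.09 g 0.0206 60.9
```

>>> carry_out(
  increments=[0.5,0,0.08,0,0.005,0.5,0,0.08,0,0.005,0.5,0,0.08,0,0.005,0.5,0,0.08,0,0.005,0.5,0,0,0,0],
)

```text
clock: 13.62
eef_pos: [0.4871, -0.0756, 0.0729]
tool_rot: [0.049, 0.999, 0.004, 0.001]
ft_force: [-1.3, 12.2, 9.7]
grip_width: 0.0205
grasp_force: 60.8
```

```bash
python3 - <<'E'
from h import *
s,p,a=st()
E
```

```text
t 13.62 p [ 0.4871 -0.0756  0.0729] swing 0.9672 rad 0.1755 a-tan 0.028 F draw/out/z -11.99 2.83 9.72 q6 -0.06 g 0.0205 60.8
```

>>> carry_out(
  increments=[0.5,0,0.08,0,0.005,0.5,0,0.08,0,0.005,0.5,0,0.08,0,0.005,0.5,0,0.06,0,0.003,0.5,0,0,0,0],
)

```text
clock: 14.25
eef_pos: [0.4874, -0.0729, 0.073]
tool_rot: [0.058, 0.998, 0.004, 0.001]
ft_force: [-1.8, 10.8, 9.3]
grip_width: 0.0208
grasp_force: 60.8
```

```bash
python3 - <<'E'
from h import *
s,p,a=st()
E
```

```text
t 14.25 p [ 0.4874 -0.0729  0.073 ] swing 0.9518 rad 0.1755 a-tan 0.025 F draw/out/z -10.44 3.26 9.32 q6 -0.04 g 0.0208 60.8
```

>>> carry_out(
  increments=[0.5,0,0.05,0,0.003,0.5,0,0.05,0,0.003,0.5,0,0.05,0,0.003,0.5,0,0,0,0,0.5,0,0,0,0],
)

```text
clock: 14.88
eef_pos: [0.4876, -0.072, 0.073]
tool_rot: [0.062, 0.998, 0.003, 0.001]
ft_force: [-2.0, 9.5, 9.7]
grip_width: 0.0207
grasp_force: 60.8
```

```bash
python3 - <<'E'
from h import *
s,p,a=st(); blade(("scene","top"))
E
```

```text
t 14.88 p [ 0.4876 -0.072   0.073 ] swing 0.9466 rad 0.1755 a-tan 0.021 F draw/out/z -9.13 3.39 9.67 q6 -0.03 g 0.0207 60.8
scene 358 slope -0.0731 z0 0.0729 r 0.031 0.185 swing 0.93
top 316 slope -0.0841 z0 0.073 r 0.037 0.129 swing 0.904
```

Contact felt: force falling and motion lagging. Continue gently.

>>> carry_out(
  increments=[0.5,0,0.05,0,0.002,0.5,0,0.05,0,0.002,0.5,0,0.05,0,0.002,0.5,0,0,0,0,0.5,0,0,0,0],
)

```text
clock: 15.6
eef_pos: [0.4877, -0.0712, 0.0731]
tool_rot: [0.065, 0.998, 0.003, 0.001]
ft_force: [-2.2, 7.1, 10.2]
grip_width: 0.0208
grasp_force: 60.8
```

```bash
python3 - <<'E'
from h import *
s,p,a=st()
E
```

```text
t 15.6 p [ 0.4877 -0.0712  0.0731] swing 0.942 rad 0.1755 a-tan 0.02 F draw/out/z -6.69 3.24 10.23 q6 -0.02 g 0.0208 60.8
```

>>> carry_out(
  increments=[0.5,0,0.06,0,0.003,0.5,0,0.06,0,0.003,0.5,0,0.06,0,0.003,0.5,0,0,0,0,0.5,0,0,0,0],
)

```text
clock: 16.23
eef_pos: [0.4879, -0.0703, 0.0731]
tool_rot: [0.07, 0.998, 0.002, 0.001]
ft_force: [-2.7, 5.2, 10.3]
grip_width: 0.0207
grasp_force: 60.9
```

```bash
python3 - <<'E'
from h import *
s,p,a=st()
E
```

```text
t 16.23 p [ 0.4879 -0.0703  0.0731] swing 0.9367 rad 0.1754 a-tan 0.016 F draw/out/z -4.73 3.47 10.34 q6 -0.01 g 0.0207 60.9
```

>>> carry_out(
  increments=[0.5,0,0.06,0,0.002,0.5,0,0.06,0,0.002,0.5,0,0.06,0,0.002,0.5,0,0,0,0,0.5,0,0,0,0],
)

```text
clock: 16.85
eef_pos: [0.4881, -0.0694, 0.0732]
tool_rot: [0.073, 0.997, 0.001, 0.001]
ft_force: [-2.4, 1.8, 10.9]
grip_width: 0.0204
grasp_force: 60.9
```

```bash
python3 - <<'E'
from h import *
s,p,a=st()
E
```

```text
t 16.85 p [ 0.4881 -0.0694  0.0732] swing 0.9314 rad 0.1754 a-tan 0.014 F draw/out/z -1.38 2.66 10.92 q6 0.0 g 0.0204 60.9
```

>>> carry_out(
  increments=[0.5,0.02,0.02,-0.04,0,0.5,0.02,0.02,-0.04,0,0.5,0.02,0,-0.04,0,0.5,0,0,0,0,0.5,0,0,0,0],
)

```text
clock: 17.48
eef_pos: [0.4881, -0.0693, 0.0733]
tool_rot: [0.074, 0.997, 0.0, 0.001]
ft_force: [1.7, 3.2, 4.9]
grip_width: 0.0204
grasp_force: 60.3
```

```bash
python3 - <<'E'
from h import *
s,p,a=st(); blade(("scene",)); st(); c,M,e=cam("scene"); st()
cv2.imwrite("pics/held.png",cv2.resize(c["pixels"][170:350,130:330],None,fx=3.3,fy=3.3))
E
```

```text
t 17.48 p [ 0.4881 -0.0693  0.0733] swing 0.9311 rad 0.1754 a-tan 0.012 F draw/out/z -3.46 -1.13 4.95 q6 0.01 g 0.0204 60.3
scene 361 slope -0.0788 z0 0.0735 r 0.031 0.185 swing 0.913
t 17.52 p [ 0.488  -0.0694  0.0733] swing 0.9312 rad 0.1754 a-tan 0.012 F draw/out/z -3.33 -1.25 4.47 q6 0.01 g 0.0206 60.3
t 17.57 p [ 0.488  -0.0694  0.0733] swing 0.9313 rad 0.1754 a-tan 0.012 F draw/out/z -3.32 -1.95 4.21 q6 0.01 g 0.0208 60.3
```

>>> carry_out(
  increments=[0.5,-0.01,0.05,-0.02,0.002,0.5,-0.01,0.05,-0.02,0.002,0.5,0,0.03,0,0,0.5,0,0,0,0,0.5,0,0,0,0],
)

```text
clock: 18.2
eef_pos: [0.4881, -0.0687, 0.0735]
tool_rot: [0.077, 0.997, -0.0, 0.0]
ft_force: [3.9, 0.4, 2.8]
grip_width: 0.0205
grasp_force: 60.1
```

```bash
python3 - <<'E'
from h import *
s,p,a=st(); cam("scene"); st()
E
```

```text
t 18.2 p [ 0.4881 -0.0687  0.0735] swing 0.9276 rad 0.1755 a-tan 0.011 F draw/out/z -1.06 -3.74 2.81 q6 0.01 g 0.0205 60.1
t 18.25 p [ 0.4881 -0.0687  0.0735] swing 0.9276 rad 0.1754 a-tan 0.011 F draw/out/z -0.79 -3.46 2.66 q6 0.01 g 0.0208 60.1
```

>>> carry_out(
  increments=[0.5,-0.02,0,0,0,0.5,-0.02,0.01,-0.02,0,0.5,0,0.02,0,0,0.5,0,0,0,0,0.5,0,0,0,0],
)

```text
clock: 18.88
eef_pos: [0.4882, -0.0683, 0.0736]
tool_rot: [0.077, 0.997, -0.0, -0.0]
ft_force: [3.5, -1.6, 1.9]
grip_width: 0.0205
grasp_force: 60.0
```

```bash
python3 - <<'E'
from h import *
s,p,a=st(); cam("scene"); st(); blade(("scene",)); print(now()[0]["ft_torque"])
E
```

```text
t 18.88 p [ 0.4882 -0.0683  0.0736] swing 0.9253 rad 0.1755 a-tan 0.013 F draw/out/z 0.95 -3.72 1.92 q6 0.02 g 0.0205 60.0
t 18.93 p [ 0.4882 -0.0683  0.0736] swing 0.9254 rad 0.1755 a-tan 0.013 F draw/out/z 0.83 -4.47 1.93 q6 0.02 g 0.0203 60.0
scene 371 slope -0.0756 z0 0.0734 r 0.031 0.184 swing 0.908
[-0.4965857  -0.54009814  0.57846561]
```

>>> carry_out(
  increments=[0.5,-0.04,-0.03,0,0,0.5,-0.04,-0.01,0,0,0.5,0,0,0,0,0.5,0,0,0,0,0.5,0,0,0,0],
)

```text
clock: 19.6
eef_pos: [0.4882, -0.0685, 0.0735]
tool_rot: [0.077, 0.997, 0.0, -0.001]
ft_force: [-0.5, 0.6, 4.4]
grip_width: 0.0207
grasp_force: 60.1
```

```bash
python3 - <<'E'
from h import *
s,p,a=st(); cam("scene"); st()
E
```

```text
t 19.6 p [ 0.4882 -0.0685  0.0735] swing 0.926 rad 0.1754 a-tan 0.013 F draw/out/z -0.48 0.56 4.36 q6 0.01 g 0.0207 60.1
t 19.65 p [ 0.4882 -0.0684  0.0735] swing 0.9259 rad 0.1754 a-tan 0.013 F draw/out/z 0.53 1.1 6.06 q6 0.01 g 0.0207 60.1
```

Hook carries it (draw force ≈0). Letting go slowly.

>>> carry_out(
  increments=[2.1,0,0,0,0,2.2,0,0,0,0,2.3,0,0,0,0,2.5,0,0,0,0,2.7,0,0,0,0],
)

```text
clock: 20.27
eef_pos: [0.4885, -0.0685, 0.0732]
tool_rot: [0.077, 0.997, 0.0, -0.001]
ft_force: [-0.0, -0.3, -0.9]
grip_width: 0.0266
grasp_force: 0.0
```

```bash
python3 - <<'E'
from h import *
s,p,a=st(); blade(("scene","top"))
E
```

```text
t 20.27 p [ 0.4885 -0.0685  0.0732] swing 0.9259 rad 0.1752 a-tan 0.013 F draw/out/z 0.26 0.0 -0.88 q6 0.01 g 0.0266 0.0
scene 362 slope -0.0736 z0 0.0732 r 0.032 0.185 swing 0.911
top 285 slope -0.0782 z0 0.0727 r 0.036 0.124 swing 0.89
```

>>> carry_out(
  increments=[3.2,0,0,0,0,4.0,0,0,0,0,5,0,0,0,0,5,0,0,0,0,5,0,0,-0.3,0],
)

```text
clock: 21.0
eef_pos: [0.4887, -0.0686, 0.0765]
tool_rot: [0.077, 0.997, 0.0, -0.0]
ft_force: [-0.1, -0.0, -0.5]
grip_width: 0.05
grasp_force: 0.0
```

>>> carry_out(
  increments=[5,0,0,-1.5,0,5,0,0,-2.5,0,5,0,0,-3,0,5,0,0,-3,0,5,0,0,-2,0],
)

```text
clock: 21.62
eef_pos: [0.4897, -0.0687, 0.1995]
tool_rot: [0.077, 0.997, -0.0, 0.002]
ft_force: [0.9, 0.2, -0.4]
grip_width: 0.0497
grasp_force: 0.0
```

```bash
python3 - <<'E'
from h import *
s,p,a=st(); blade(("scene","top")); c,M,e=cam("scene")
cv2.imwrite("pics/final.png",cv2.resize(c["pixels"][170:350,130:330],None,fx=3.3,fy=3.3))
for t in("handle","block","tape_measure","pin"):
    for d in bot.place_of(c,t)[:1]: print(t,w(c,M,e,d["xyz"]).round(3))
E
```

```text
t 21.62 p [ 0.4897 -0.0687  0.1995] swing 0.9262 rad 0.1739 a-tan 0.012 F draw/out/z -0.33 -0.9 -0.37 q6 0.01 g 0.0497 0.0
scene 556 slope -0.0733 z0 0.0731 r 0.03 0.185 swing 0.91
top 235 slope -0.0789 z0 0.0727 r 0.036 0.147 swing 0.895
handle [ 0.496 -0.065  0.093]
block [0.698 0.054 0.037]
tape_measure [ 0.566 -0.224  0.006]
pin [ 0.52  -0.074  0.045]
```

View pics/final.png

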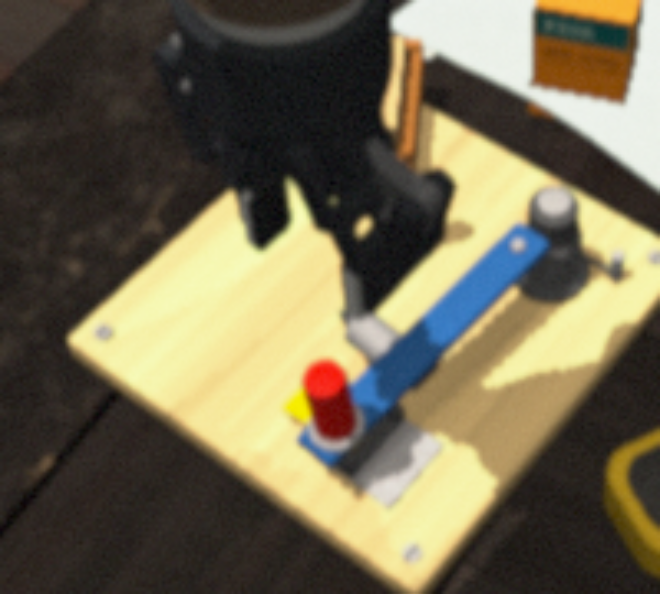

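The view shows the arm held down over the catch (handle at crop (327,400), pivot (555,250)), with the gripper clear above it and the surroundings unmoved. Handing in.

```bash
python3 -c "
from h import *
print(bot.job_done())"
```

```text
the job is handed in; nothing more can be done
None
```

The striker is cocked: the arm is fully down with the hook alone holding it at about 0.91 rad of swing. The gripper is open and clear, the block and tape measure read within about 4 mm of where they started (the cameras' accuracy), and the job is handed in at about 22 s, though no verdict came back.

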